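# Square a plate against fence and stop on the machine bed

### The job

Push the aluminium plate along the machine bed with the fingertips until its long edge lies flush against the dark steel back fence and its end touches the red side stop, then take the hand away. Slide it only: do not lift or tip it. Leave the small parts on the bed and everything else on the table where they are.

Things in the scene. Friction and masses are not known exactly. Their poses are not given: they have to be found in the camera images.
- bed: Fixed machine bed: green base, flat steel top 280 x 440 mm, its top surface 40 mm above the table. Origin at the centre of its underside, on the table; x points away from the robot to the back fence (turned by up to 0.15 rad), y along the fence, z up.
- fence (a point): Middle of the upper front edge of the back fence, a dark steel bar fixed on the bed: 420 mm long along the bed's y, 20 mm deep, 15 mm high above the bed's top. Its front face, against which the plate goes, passes through this point, 85 mm along +x from the bed's origin. Axes as the bed's
- stop: Red side stop, a block fixed on the bed in front of the fence, near the left or the right end of the bed (150 to 200 mm from its middle); 34 mm (x) x 30 mm (y) x 18 mm high. Origin at the centre of its underside, on the bed's top; axes as the bed's. The plate's end goes against its face that looks to the middle of the bed, 15 mm from the origin along y.
- plate: Loose aluminium plate, 90 mm (x) x 120 mm (y) x 22 mm thick, about 0.6 kg, blue rectangle and four dark spots on top. It lies flat on the middle of the bed, clear of fence and stop, turned by up to 0.3 rad to the bed. Origin at the centre of its underside; y along its long size, z up. Its +x face (a long edge) looks to the fence. Sliding it takes about 2 to 6 N; fence and stop do not give.
- plate_center (a point): Centre of the plate, half-way up (11 mm above its underside).
- fitting: Small brass turned fitting standing on the bed near the fence, at the end opposite to the stop; 28 mm across, 28 mm high. Loose, leave alone. Origin at the centre of its underside.
- bush: Copper bush (ring) standing on the bed at the corner near the robot, left side; 34 mm across, 22 mm high. Loose, leave alone. Origin at the centre of its underside.
- screwdriver: Screwdriver lying on the table left of the bed, along its x axis, about 200 mm long; origin on the table half-way along. Loose, leave alone.
- hammer: Hammer lying on the table right of the bed, along its x axis, about 260 mm long; origin on the table about half-way along. Loose, leave alone.
- jar: Closed jar, 64 mm across, 80 mm high, on the table beside the bed. Loose, leave alone. Origin at the centre of its underside.
- mug: Blue mug, 76 mm across, 85 mm high, on the table beside the bed. Loose, leave alone. Origin at the centre of its underside.
Mind the look-alikes: they are no part of the job. Several things have the shape of the plate; the one meant has the colours described above.

How it is judged:
At the end, for the whole second after the job is handed in: The plate lies flat on the bed at rest, its long edge within 3 mm of the fence and parallel to it within 0.025 rad, and its end within 3 mm of the red stop (x of plate_center in the frame of bed between 0.037 and 0.043 m and angle between the y axis of plate and the y axis of bed, either way round below 0.025 rad and (y of plate_center in the frame of stop between 0.072 and 0.078 m or y of plate_center in the frame of stop between -0.078 and -0.072 m) and angle between plate's own z axis and vertical below 0.03 rad and z of plate_center in the frame of bed between 0.048 and 0.054 m and linear speed of plate below 0.01 m/s); the robot touches nothing.
It fails at once if the plate is lifted more than 8 mm off the bed (z of plate_center in the frame of bed above 0.059 m).
It fails at once if the plate is tipped by more than 0.15 rad (angle between plate's own z axis and vertical above 0.15 rad).
It fails at once if another loose thing is moved by more than 15 mm (distance of any of fitting, bush, screwdriver, hammer, jar, mug from where it was at the start of the episode above 0.015 m).
It also fails if it takes over 54 s, if anything falls off the work surface, if the arm or the gripper's body presses on something with over 40 N, if the wrist force passes 120 N, or if a joint passes its speed limit or range.

### The arm

A 6-joint arm with a two-finger parallel gripper is mounted at the origin on the work surface. World frame = base frame: x ahead of the robot, y to its left, z up, the work surface at z = 0. Lengths are in m, angles in rad, forces in N, time in s.
With the tool pointing down it reaches from about 0.275 to 0.875 m from the base axis. Payload 12.5 kg.
Tool frame: the origin (TCP) lies at the very end of the fingers, on their centre line; the grasp point (between the pads) lies 19 mm behind it; y points along the fingers, z is the direction in which the jaws open and shut, and the axes are right-handed (so a half turn about y gives the same grasp; the last joint's range is limited). The gripper opens to 85 mm and grips with 20 to 120 N. Pads are 22 mm wide; open, the fingers measure 114 mm over their backs; the gripper's body (76 mm by 85 mm) begins 54 mm behind the grasp point. The pads swing forward as they close: fully open they stand 13 mm farther back than shut.
Start: joints at [-1.391, 0.351, 1.652, -0, 1.139, -0.085], TCP at [0.144, -0.531, 0.231] pointing down, gripper open.
Joint ranges: [-2.75, 2.75], [-0.79, 2.1], [0.01, 2.65], [-1.57, 4.71], [0.07, 3.14], [-2.87, 2.87]. Speed limits (rad/s): [2.22, 2.22, 2.79, 3.14, 3.14, 3.14].

### API

Orientations are given as [roll, pitch, yaw] about the fixed x, y, z axes, in that order (R = Rz(yaw) Ry(pitch) Rx(roll)).
In Python, from rig import ctrl gives the robot as it stands.
- The arm moves only by the shell command python3 -m crank 'ROWS' [FORCE]. ROWS is JSON, a list of rows, each an object with "slide": the shift along the tool's x, y, z in mm, a list of three; "turn": the turn, a rotation vector about the tool's x, y, z in degrees, a list of three; "claw": the opening, from -1 (shut) to 1 (fully open). A call has 1 to 5 rows; each row is the pose to reach, as a shift and turn from the pose commanded when the call began, along the tool's axes at that moment; what a row does not reach only later rows make up. A row lasts 1/8 s, in which the tool goes at most 62.5 mm and 10.7 degrees, less where a joint would pass 70% of its speed; a pose out of reach is approached as far as the arm can. A call with a gripper value outside its range is refused whole. The fingers move at their own pace and stop on an object; FORCE is the grip in N (left out, the last holds). Time passes only in rows, so rows that repeat a pose let the fingers close. It gives the time, the measured TCP pose, the force and the opening at its end, in the units of the state.
- ctrl.read_state(): the state, without advancing time (a new reading comes with each control period).
- ctrl.read_camera(name): name is "scene" or "top"; returns the picture (400x640x3 uint8, red, green, blue); there is no depth.
- ctrl.camera_info(name): a dict with "intrinsics" (3x3 intrinsics, pixels), "R" (3x3) and "t" (3): a world point X has camera coordinates R X + t. Camera axes: x right, y down, z forward; pixel columns grow to the right and rows downward; lengths in m; the calibration is good to about 2 mm. A picture is of the moment at which its call begins. camera_info takes no time and is no camera call.
- ctrl.close_job(): hands the job in, once; it reports no verdict.
Trained networks look in the newest picture that a camera, given by its name, has taken for a name from the list of things; names that differ only in an ending like _2 or _b are one class to them, and where a whole thing is asked for, a point or a joint stands for the part that bears it (a point fixed in the world has none). Each returns a list of dicts, best first, with "score" (0 to 1); they miss things now and then, are a little off and sometimes report something else, mostly with a low value. They report only what shows in the picture. A call takes as long as a camera call. They do not tell look-alikes from the thing itself.
- ctrl.search_frame(target, camera): "pixel" ([column, row] in pixels, amid what is visible of it).
- ctrl.landmark_of(target, camera): "pixel" ([column, row] in pixels: a listed point, or the origin of a listed thing).
The state is a dict: "time_s": time; "joints": joint angles; "joint_vel": joint speeds; "joint_efforts": joint torques, N m; "position": TCP position; "tcp_rot": TCP orientation; "force": force on the tool from outside, world axes, zero at the start; "moment": the same for the moment, N m; "gripper_width": finger opening in m.
Only numpy, scipy, OpenCV 4.12 (cv2) and the standard library are available. Lean on these libraries where they do the work, as an engineer would, in place of code of your own. Each camera call takes 0.05 s, during which the arm holds its last target. There are 200 camera calls.

## Working session

There is one attempt and no reset: what is moved stays moved. The work goes in short steps, Python scripts to look and compute and a shell command to move; the robot and the scene stay as the last step left them, time stands still between calls to the robot, and variables do not carry over. Pictures are saved under pics/ and viewed, and the job is handed in when it is done.

```bash
mkdir -p pics; python3 - <<'E'
from rig import ctrl
import cv2
s=ctrl.read_state();print({k:s[k] for k in('time_s','position','tcp_rot','force','gripper_width')})
for c in('scene','top'):
    im=ctrl.read_camera(c);cv2.imwrite(f'pics/{c}0.png',im[:,:,::-1])
    i=ctrl.camera_info(c);print(c,i)
for n in('plate','fence','stop','bed','fitting','bush','plate_center'):
    print(n,[(d['pixel'],round(d['score'],2)) for d in ctrl.landmark_of(n,'top')][:4])
E
```

```text
{'time_s': 0.0, 'position': array([ 0.14392735, -0.53047452,  0.23073511]), 'tcp_rot': array([-1.57201529e+00,  1.23216426e-04, -2.87675244e+00]), 'force': array([-0.45678603,  0.71100234,  0.71493596]), 'gripper_width': 0.08562011410184778}
scene {'intrinsics': array([[368.26895548,   0.        , 315.55878859],
       [  0.        , 368.26895548, 200.6872154 ],
       [  0.        ,   0.        ,   1.        ]]), 'R': array([[ 0.49499774,  0.86871503,  0.01764742],
       [ 0.69048292, -0.3809488 , -0.61490759],
       [-0.52745671,  0.31656311, -0.78840169]]), 't': array([-0.24327411, -0.31266942,  1.36341831])}
top {'intrinsics': array([[402.49645985,   0.        , 324.32173691],
       [  0.        , 402.49645985, 199.76155903],
       [  0.        ,   0.        ,   1.        ]]), 'R': array([[ 0.01800798, -0.99981156, -0.00724985],
       [-0.98494595, -0.01649248, -0.17207404],
       [ 0.17192205,  0.01023942, -0.98505734]]), 't': array([-0.01274784,  0.51211912,  1.35168887])}
plate [([240.9, 213.3], 0.94), ([374.9, 259.6], 0.6), ([341.9, 184.6], 0.59)]
fence [([337.5, 151.9], 0.65), ([342.6, 184.2], 0.55)]
stop [([391.1, 156.8], 0.47), ([344.9, 185.0], 0.17)]
bed [([339.3, 180.0], 0.94)]
fitting [([285.6, 160.7], 0.42)]
bush [([292.3, 208.9], 0.5)]
plate_center [([343.9, 184.3], 0.86), ([243.8, 211.6], 0.74), ([376.0, 258.5], 0.61)]
```

View pics/top0.png

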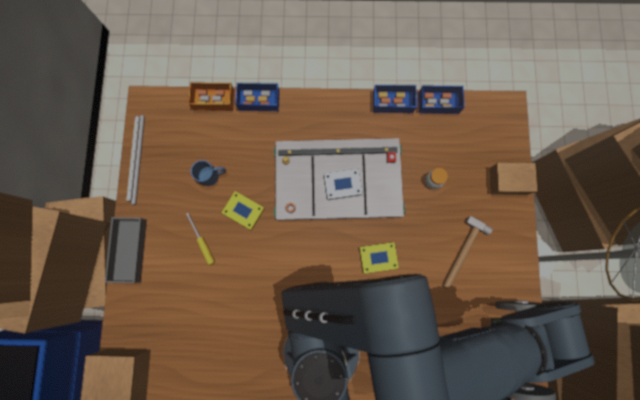

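```bash
python3 - <<'E'
import cv2
im=cv2.imread('pics/top0.png')
cv2.imwrite('pics/crop0.png',cv2.resize(im[125:245,250:430],None,fx=4.4,fy=4.4,interpolation=cv2.INTER_CUBIC))
E
```

```text
(no output)
```

View pics/crop0.png

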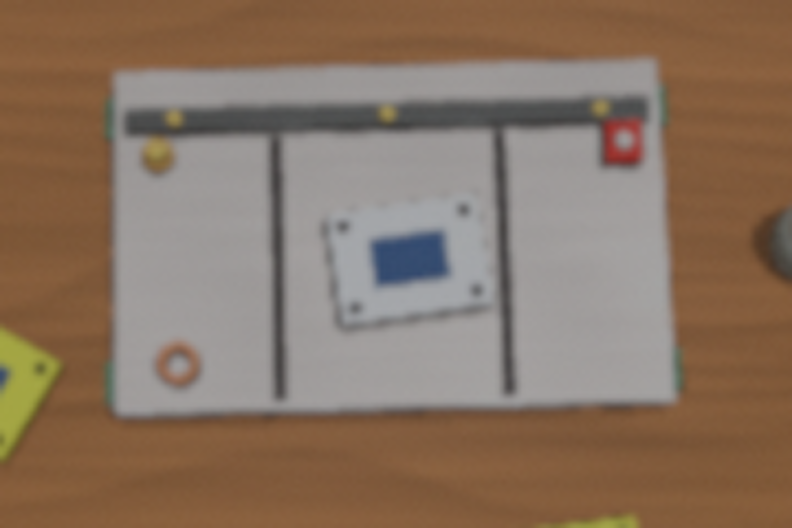

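View pics/scene0.png

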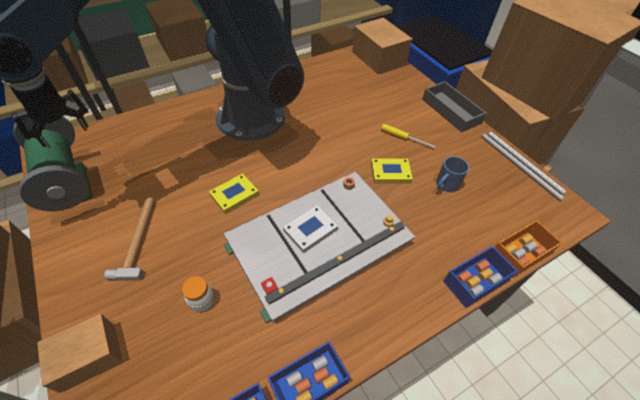

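The top view shows the bed at (275–403, 139–219), the white/blue plate at (343,184), the red stop at the right end (391,157), the fitting at (286,160) and the bush at (291,208). The yellow plates are look-alikes. Next I work out the poses.

```bash
cat > h.py <<'E'
from rig import ctrl
import numpy as np, cv2
def ray(c,px,z):
    i=ctrl.camera_info(c);K,R,t=(np.array(i[k]) for k in('intrinsics','R','t'))
    p=np.atleast_2d(np.array(px,float));d=np.c_[p,np.ones(len(p))]@np.linalg.inv(K).T@R
    o=-R.T@t
    return (o+d*((z-o[2])/d[:,2])[:,None])[:,:2]
def proj(c,X):
    i=ctrl.camera_info(c);K,R,t=(np.array(i[k]) for k in('intrinsics','R','t'))
    q=(np.atleast_2d(X)@R.T+t)@K.T
    return q[:,:2]/q[:,2:]
def crop(p,o=(250,125),f=4.4): return (np.array(p,float)+.5)/f-.5+np.array(o)
def fit(model,pts):
    m,p=np.array(model,float),np.array(pts);mc,pc=m.mean(0),p.mean(0)
    a,b=m-mc,p-pc;th=np.arctan2((a[:,0]*b[:,1]-a[:,1]*b[:,0]).sum(),(a*b).sum())
    R=np.array([[np.cos(th),-np.sin(th)],[np.sin(th),np.cos(th)]])
    c=pc-R@mc;return c,th,np.linalg.norm(p-(m@R.T+c),axis=1)
def rect(x,y): return [(x/2,y/2),(x/2,-y/2),(-x/2,-y/2),(-x/2,y/2)]  # TL TR BR BL in top picture
E
python3 - <<'E'
from h import *
np.set_printoptions(precision=4,suppress=True)
b=fit(rect(.28,.44),ray('top',crop([(114,72),(657,58),(677,402),(114,415)]),.04));print('bed',b)
p=fit(rect(.09,.12),ray('top',crop([(328,213),(484,195),(496,306),(340,328)]),.062));print('plate',p)
im=cv2.imread('pics/top0.png').astype(int)
hsv=cv2.cvtColor(im.astype('uint8'),cv2.COLOR_BGR2HSV)
m=cv2.inRange(hsv,(100,100,40),(125,255,255));m[:,:320]=0;m[:,365:]=0;m[:165]=0;m[205:]=0
r=cv2.minAreaRect(cv2.findNonZero(m));M=cv2.moments(m,True);c=(M['m10']/M['m00'],M['m01']/M['m00']);print(r,c,ray('top',c,.062))
m=cv2.inRange(hsv,(0,150,60),(8,255,255))|cv2.inRange(hsv,(172,150,60),(180,255,255));m[:140]=0;m[175:]=0;m[:,:380]=0;m[:,402:]=0
M=cv2.moments(m,True);c=(M['m10']/M['m00'],M['m01']/M['m00']);s=ray('top',c,.056)[0]
th=b[1];R=np.array([[np.cos(th),-np.sin(th)],[np.sin(th),np.cos(th)]])
print('stop',c,s,'in bed',R.T@(s-b[0]))
print('fence ends in bed',(ray('top',crop([(127,136),(647,122)]),.055)-b[0])@R)
print('fit,bush',ray('top',crop([(158,156),(179,365)]),.05))
print('plate in bed',R.T@(p[0]-b[0]),p[1]-th)
# scene check
for n,X in(('plate',[*p[0],.062]),('stop',[*s,.058]),('fence',[*(b[0]+R@[.085,0]),.055])):print(n,proj('scene',X),proj('top',X))
print('scene det',[(n,[d['pixel'] for d in ctrl.landmark_of(n,'scene')][:3]) for n in('plate','stop','fence','bed')])
E
```

```text
bed (array([ 0.5923, -0.0515]), np.float64(0.04109463586281217), array([0.0004, 0.001 , 0.001 , 0.001 ]))
plate (array([ 0.5663, -0.0683]), np.float64(0.13481362066614372), array([0.0011, 0.0029, 0.0011, 0.0031]))
((342.6900329589844, 183.32998657226562), (8.485281944274902, 14.566399574279785), 81.8698959350586) (342.59842519685037, 183.38582677165354) [[ 0.5675 -0.066 ]]
stop (390.42857142857144, 157.42857142857142) [ 0.6644 -0.2325] in bed [ 0.0647 -0.1838]
fence ends in bed [[ 0.0817  0.2082]
 [ 0.0828 -0.2068]]
fit,bush [[0.6507 0.1351]
 [0.482  0.1128]]
plate in bed [-0.0267 -0.0157] 0.09371898480333155
plate [[307.72   225.2224]] [[343.2541 183.7443]]
stop [[268.0142 282.7166]] [[390.517  157.2708]]
fence [[335.4549 254.8679]] [[337.7253 153.1793]]
scene det [('plate', [[235.3, 197.4], [390.4, 174.5], [308.4, 229.6]]), ('stop', [[269.0, 288.7]]), ('fence', [[202.3, 302.6], [348.7, 185.4], [338.4, 254.6]]), ('bed', [[319.7, 245.5]])]
```

```bash
cat >> h.py <<'E'
from scipy.spatial.transform import Rotation as Ro
B=np.array([.5923,-.0515]);TH=.0411
RB=np.array([[np.cos(TH),-np.sin(TH)],[np.sin(TH),np.cos(TH)]])
def go(bx,by,z):
    "slide/turn from here to bed-frame (bx,by), world height z, tool down, jaws along bed y"
    s=ctrl.read_state();R=Ro.from_euler('xyz',s['tcp_rot'])
    T=Ro.from_euler('xyz',[-np.pi/2,0,TH-np.pi])
    d=np.r_[B+RB@[bx,by],z]-s['position']
    print('bed pos',np.round(1e3*RB.T@(s['position'][:2]-B),1),'z',round(1e3*s['position'][2],1),'F',np.round(s['force'],1),'t',s['time_s'],'w',round(s['gripper_width'],4))
    print('slide',np.round(1e3*R.inv().apply(d),1),'turn',np.round((R.inv()*T).as_rotvec(True),1))
E
python3 -c "
from h import *
go(-.115,-.016,.2)"
python3 -m crank '[{"slide":[-442,0,-356],"turn":[0,12.8,0],"claw":0},{"slide":[-442,0,-356],"turn":[0,12.8,0],"claw":0},{"slide":[-442,0,-356],"turn":[0,12.8,0],"claw":0},{"slide":[-442,0,-356],"turn":[0,12.8,0],"claw":0},{"slide":[-442,0,-356],"turn":[0,12.8,0],"claw":0}]'
python3 -c "
from h import *
go(-.115,-.016,.1)"
```

```text
bed pos [-467.7 -460.5] z 231.3 F [-0.3 -0.1 -0.3] t 0.65 w 0.0854
slide [-442.5   31.3 -355.2] turn [-0.  12.8 -0. ]
time_s: 1.27
position: [0.3283, -0.2766, 0.2316]
tcp_rot: [-1.57, 0.001, -3.101]
force: [0.5, -0.4, 0.6]
gripper_width: 0.0425
bed pos [-273.1 -214.1] z 231.6 F [ 0.5 -0.4  0.6] t 1.275 w 0.0425
slide [-158.   131.6 -198.1] turn [-0. -0. -0.]
```

```bash
python3 -m crank '[{"slide":[-60,0,-76],"turn":[0,0,0],"claw":0},{"slide":[-110,20,-138],"turn":[0,0,0],"claw":0},{"slide":[-158,60,-198],"turn":[0,0,0],"claw":0},{"slide":[-158,110,-198],"turn":[0,0,0],"claw":0},{"slide":[-158,131,-198],"turn":[0,0,0],"claw":0}]'
python3 - <<'E'
from h import *
go(-.115,-.016,.046)
for c in('scene','top'):
    im=ctrl.read_camera(c)[:,:,::-1]
    cv2.imwrite(f'pics/{c}1.png',cv2.resize(im[130:330,200:440] if c=='scene' else im[125:245,250:430],None,fx=3.3,fy=3.3,interpolation=cv2.INTER_CUBIC) if c=='scene' else im)
E
```

```text
time_s: 1.9
position: [0.4785, -0.0723, 0.0995]
tcp_rot: [-1.57, 0.002, -3.099]
force: [0.7, -1.3, 0.4]
gripper_width: 0.0425
bed pos [-114.6  -16.1] z 99.5 F [ 0.7 -1.3  0.4] t 1.9 w 0.0425
slide [ 0.5 53.5 -0.1] turn [-0.   0.1 -0.1]
```

View pics/scene1.png

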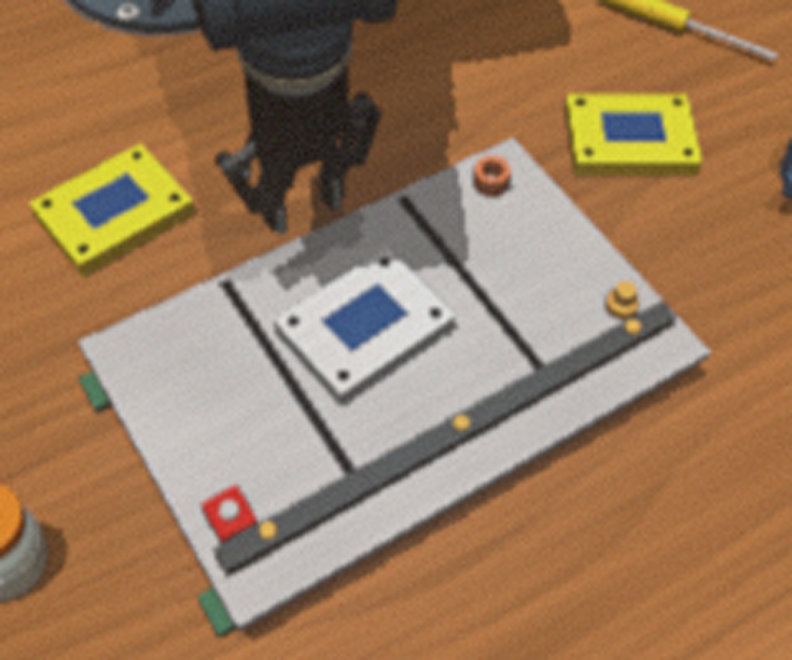

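The hand is behind the plate, centred on its long edge, with the small parts clear of it. I lower to just above the bed.

```bash
python3 -m crank '[{"slide":[0,30,0],"turn":[0,0,0],"claw":0},{"slide":[0,46,0],"turn":[0,0,0],"claw":0},{"slide":[0,54,0],"turn":[0,0,0],"claw":0},{"slide":[0,54,0],"turn":[0,0,0],"claw":0}]'
python3 -m crank '[{"slide":[-8,0,0],"turn":[0,0,0],"claw":0},{"slide":[-16,0,0],"turn":[0,0,0],"claw":0},{"slide":[-22,0,0],"turn":[0,0,0],"claw":0},{"slide":[-27,0,0],"turn":[0,0,0],"claw":0},{"slide":[-32,0,0],"turn":[0,0,0],"claw":0}]'
python3 -m crank '[{"slide":[-5,0,0],"turn":[0,0,0],"claw":0},{"slide":[-10,0,0],"turn":[0,0,0],"claw":0},{"slide":[-15,0,0],"turn":[0,0,0],"claw":0},{"slide":[-20,0,0],"turn":[0,0,0],"claw":0},{"slide":[-25,0,0],"turn":[0,0,0],"claw":0}]'
python3 - <<'E'
from h import *
go(-.03,-.016,.046)
im=ctrl.read_camera('scene')[:,:,::-1]
cv2.imwrite('pics/scene2.png',cv2.resize(im[130:330,200:440],None,fx=3.3,fy=3.3,interpolation=cv2.INTER_CUBIC))
E
```

```text
time_s: 2.5
position: [0.4772, -0.0741, 0.0467]
tcp_rot: [-1.571, 0.0, -3.101]
force: [-0.1, 0.2, 1.0]
gripper_width: 0.0428
time_s: 3.12
position: [0.5093, -0.0724, 0.0463]
tcp_rot: [-1.571, -0.0, -3.1]
force: [-0.1, 0.1, 0.2]
gripper_width: 0.0427
time_s: 3.75
position: [0.5343, -0.0715, 0.0462]
tcp_rot: [-1.571, -0.0, -3.1]
force: [-2.9, -0.1, -0.3]
gripper_width: 0.0427
bed pos [-58.8 -17.6] z 46.2 F [-2.9 -0.1 -0.3] t 3.75 w 0.0427
slide [-28.8   0.2  -1.6] turn [-0.  0.  0.]
```

View pics/scene2.png

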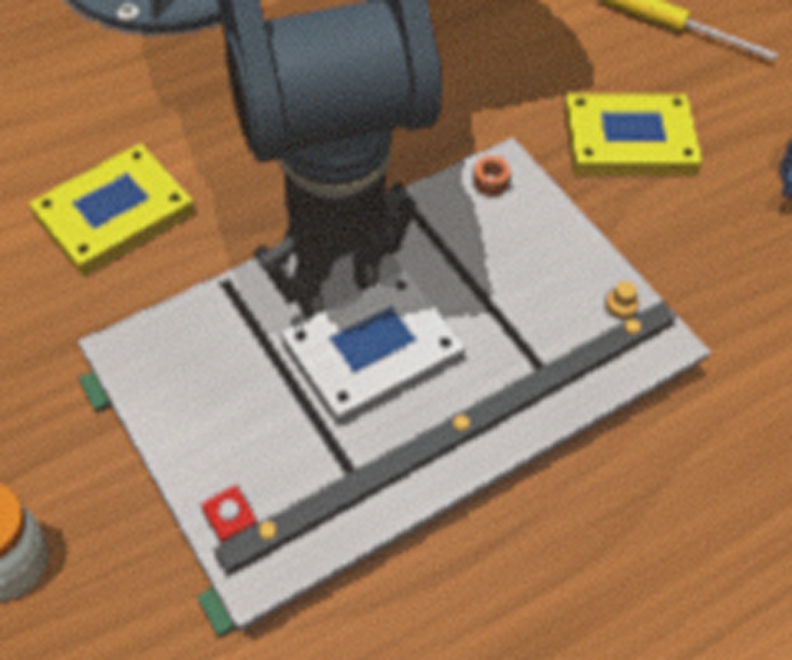

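Pushing at about 3 N, and the plate has squared up to the fingers. I go on to a few millimetres short of the fence.

```bash
python3 -m crank '[{"slide":[-5,0,0],"turn":[0,0,0],"claw":0},{"slide":[-10,0,0],"turn":[0,0,0],"claw":0},{"slide":[-15,0,0],"turn":[0,0,0],"claw":0},{"slide":[-20,0,0],"turn":[0,0,0],"claw":0},{"slide":[-25,0,0],"turn":[0,0,0],"claw":0}]'
python3 -m crank '[{"slide":[-4,0,0],"turn":[0,0,0],"claw":0},{"slide":[-7,0,0],"turn":[0,0,0],"claw":0},{"slide":[-10,0,0],"turn":[0,0,0],"claw":0},{"slide":[-10,0,0],"turn":[0,0,0],"claw":0}]'
python3 -m crank '[{"slide":[15,0,0],"turn":[0,0,0],"claw":0},{"slide":[15,-25,0],"turn":[0,0,0],"claw":-1},{"slide":[15,-75,0],"turn":[0,0,0],"claw":-1},{"slide":[70,-100,0],"turn":[0,0,0],"claw":-1},{"slide":[125,-100,0],"turn":[0,0,0],"claw":-1}]'
python3 - <<'E'
from h import *
go(.035,.085,.12)
for c,(a,b,d,e),f in(('scene',(180,330,220,420),4),('top',(125,245,250,430),4.4)):
    im=ctrl.read_camera(c)[:,:,::-1]
    cv2.imwrite(f'pics/{c}3.png',cv2.resize(im[a:b,d:e],None,fx=f,fy=f,interpolation=cv2.INTER_CUBIC))
E
```

```text
time_s: 4.42
position: [0.5593, -0.0704, 0.0463]
tcp_rot: [-1.571, 0.0, -3.1]
force: [-3.1, 0.1, 0.4]
gripper_width: 0.0425
time_s: 4.92
position: [0.5695, -0.0701, 0.0464]
tcp_rot: [-1.571, 0.001, -3.1]
force: [-0.5, 0.7, -0.2]
gripper_width: 0.0425
time_s: 5.55
position: [0.4443, -0.0755, 0.1482]
tcp_rot: [-1.569, 0.005, -3.1]
force: [-0.1, -0.8, 0.4]
gripper_width: 0.0001
bed pos [-148.9  -17.9] z 148.2 F [-0.1 -0.8  0.4] t 5.55 w 0.0001
slide [-183.8   29.  -102.9] turn [-0.1  0.  -0.3]
```

View pics/scene3.png

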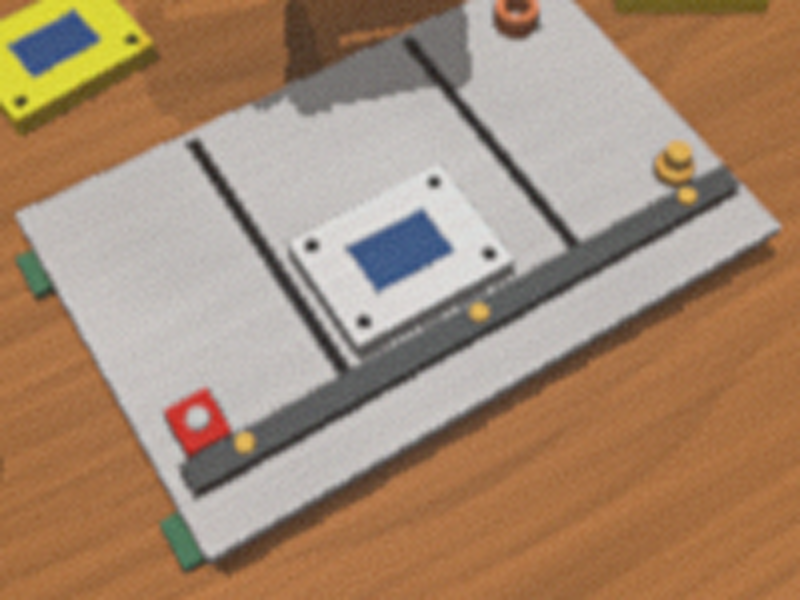

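View pics/top3.png

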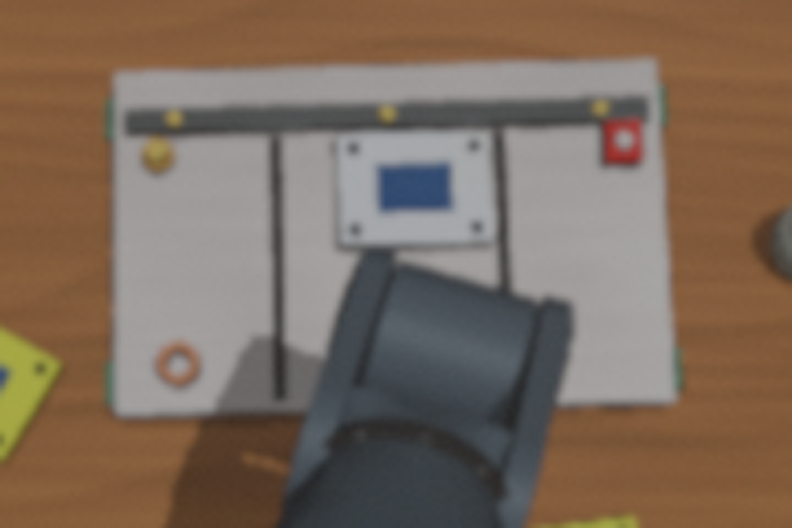

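The plate is square to the fence with a gap of about 5 mm, and nothing else has moved. Now the end push toward the stop.

```bash
cat >> h.py <<'E'
def spots(px,z=.062):
    w=ray('top',crop(px),z)
    a=(w[0]-w[1]+w[3]-w[2]);print('plate in bed mm',np.round(1e3*RB.T@(w.mean(0)-B),1),'angle',round(np.arctan2(-a[0],a[1])-TH,3))
E
python3 -c "
from h import *
spots([(353,148),(474,145),(477,228),(355,230)])
go(.035,.085,.12)"
```

```text
plate in bed mm [ 31.8 -19.7] angle -0.004
bed pos [-153.3  -17. ] z 146.3 F [ 0.4 -1.1  0.3] t 5.65 w 0.0002
slide [-188.3   26.1 -102.1] turn [ 0.  -0.   0.1]
```

```bash
python3 -m crank '[{"slide":[-50,0,-30],"turn":[0,0,0],"claw":-1},{"slide":[-100,0,-60],"turn":[0,0,0],"claw":-1},{"slide":[-150,0,-90],"turn":[0,0,0],"claw":-1},{"slide":[-193,15,-102],"turn":[0,0,0],"claw":-1},{"slide":[-193,26,-102],"turn":[0,0,0],"claw":-1}]'
python3 -m crank '[{"slide":[0,25,0],"turn":[0,0,0],"claw":-1},{"slide":[0,50,0],"turn":[0,0,0],"claw":-1},{"slide":[0,66,0],"turn":[0,0,0],"claw":-1},{"slide":[0,73,0],"turn":[0,0,0],"claw":-1},{"slide":[0,73,0],"turn":[0,0,0],"claw":-1}]'
python3 -c "
from h import *
go(.04,-.03,.047)"
```

```text
time_s: 6.28
position: [0.6351, 0.0359, 0.1194]
tcp_rot: [-1.571, 0.002, -3.099]
force: [-0.2, -0.5, 0.1]
gripper_width: 0.0003
time_s: 6.9
position: [0.6328, 0.0346, 0.0475]
tcp_rot: [-1.571, 0.0, -3.1]
force: [0.5, 0.2, 0.7]
gripper_width: -0.0002
bed pos [44.  84.4] z 47.5 F [0.5 0.2 0.7] t 6.9 w -0.0002
slide [  4.    0.5 114.4] turn [-0.  0. -0.]
```

```bash
python3 -m crank '[{"slide":[4,0,8],"turn":[0,0,0],"claw":-1},{"slide":[4,0,16],"turn":[0,0,0],"claw":-1},{"slide":[4,0,23],"turn":[0,0,0],"claw":-1},{"slide":[4,0,29],"turn":[0,0,0],"claw":-1},{"slide":[4,0,35],"turn":[0,0,0],"claw":-1}]'
python3 -m crank '[{"slide":[0,0,6],"turn":[0,0,0],"claw":-1},{"slide":[0,0,12],"turn":[0,0,0],"claw":-1},{"slide":[0,0,18],"turn":[0,0,0],"claw":-1},{"slide":[0,0,24],"turn":[0,0,0],"claw":-1},{"slide":[0,0,30],"turn":[0,0,0],"claw":-1}]'
python3 - <<'E'
from h import *
go(.04,-.03,.047)
im=ctrl.read_camera('scene')[:,:,::-1]
cv2.imwrite('pics/scene4.png',cv2.resize(im[180:330,220:420],None,fx=4,fy=4,interpolation=cv2.INTER_CUBIC))
E
```

```text
time_s: 7.52
position: [0.6303, -0.0005, 0.0475]
tcp_rot: [-1.571, 0.0, -3.1]
force: [0.2, 4.1, 1.4]
gripper_width: 0.0001
time_s: 8.15
position: [0.6314, -0.0308, 0.0473]
tcp_rot: [-1.571, 0.0, -3.1]
force: [-0.0, 5.4, 3.0]
gripper_width: 0.0002
bed pos [39.9 19.1] z 47.3 F [-0.   5.4  3. ] t 8.15 w 0.0002
slide [-0.1  0.3 49.1] turn [ 0.  0. -0.]
```

View pics/scene4.png

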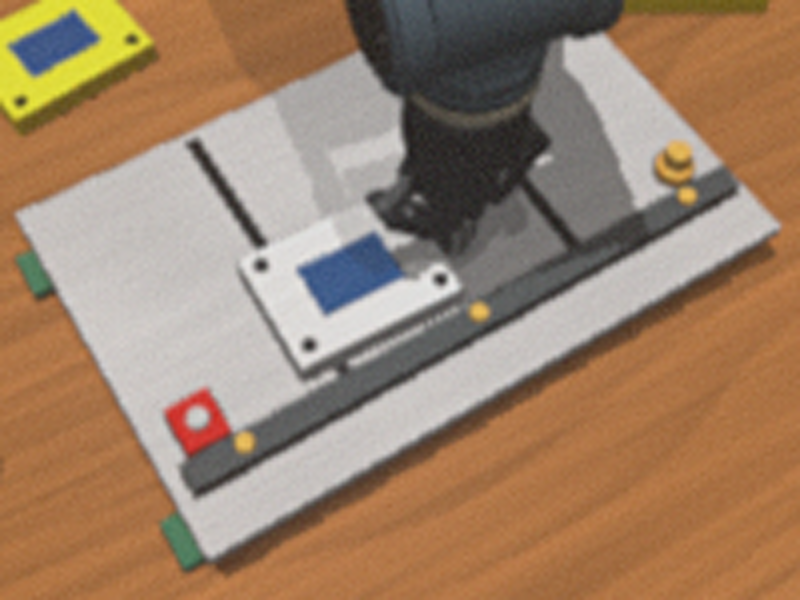

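The plate follows at about 5 N with only a slight turn. I continue, slowing before the stop.

```bash
python3 -m crank '[{"slide":[0,0,6],"turn":[0,0,0],"claw":-1},{"slide":[0,0,12],"turn":[0,0,0],"claw":-1},{"slide":[0,0,18],"turn":[0,0,0],"claw":-1},{"slide":[0,0,24],"turn":[0,0,0],"claw":-1},{"slide":[0,0,30],"turn":[0,0,0],"claw":-1}]'
python3 -m crank '[{"slide":[0,0,4],"turn":[0,0,0],"claw":-1},{"slide":[0,0,8],"turn":[0,0,0],"claw":-1},{"slide":[0,0,11],"turn":[0,0,0],"claw":-1},{"slide":[0,0,14],"turn":[0,0,0],"claw":-1}]'
python3 - <<'E'
from h import *
go(.04,-.03,.047)
im=ctrl.read_camera('scene')[:,:,::-1]
cv2.imwrite('pics/scene5.png',cv2.resize(im[200:320,220:380],None,fx=5,fy=5,interpolation=cv2.INTER_CUBIC))
im=ctrl.read_camera('top')[:,:,::-1]
cv2.imwrite('pics/top5.png',cv2.resize(im[125:245,250:430],None,fx=4.4,fy=4.4,interpolation=cv2.INTER_CUBIC))
E
```

```text
time_s: 8.82
position: [0.6326, -0.0608, 0.0472]
tcp_rot: [-1.571, -0.0, -3.1]
force: [0.1, 4.0, 0.7]
gripper_width: 0.0001
time_s: 9.32
position: [0.6332, -0.0745, 0.0472]
tcp_rot: [-1.571, -0.0, -3.1]
force: [0.1, 3.5, 1.4]
gripper_width: 0.0001
bed pos [ 39.9 -24.7] z 47.2 F [0.1 3.5 1.4] t 9.325 w 0.0001
slide [-0.1  0.2  5.3] turn [0. 0. 0.]
```

View pics/scene5.png

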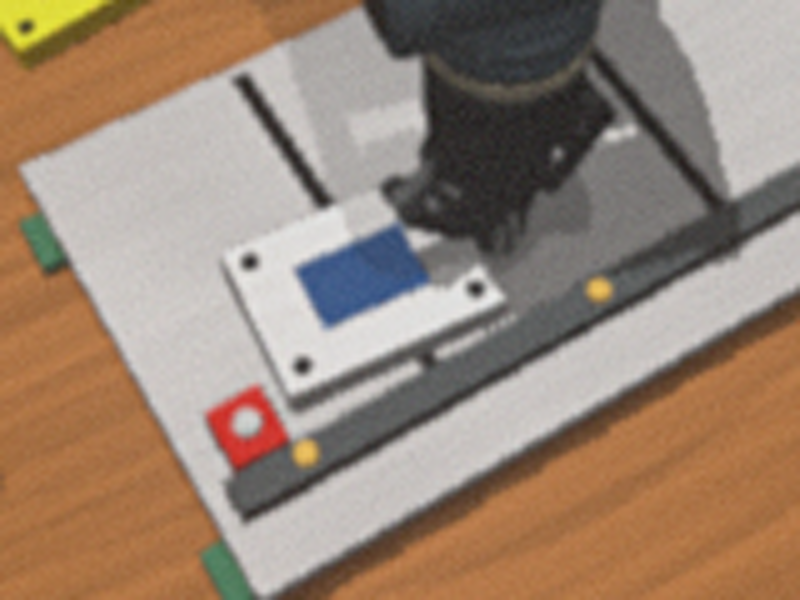

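View pics/top5.png

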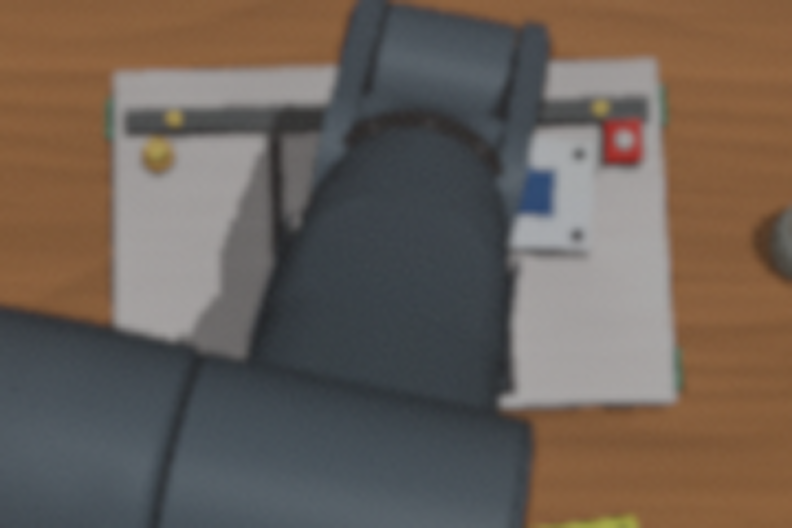

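The plate end is about 8–10 mm from the stop. I use short steps and watch the force.

```bash
python3 -m crank '[{"slide":[0,0,2],"turn":[0,0,0],"claw":-1},{"slide":[0,0,4],"turn":[0,0,0],"claw":-1},{"slide":[0,0,6],"turn":[0,0,0],"claw":-1}]'
python3 -m crank '[{"slide":[0,0,1],"turn":[0,0,0],"claw":-1},{"slide":[0,0,2],"turn":[0,0,0],"claw":-1}]'
```

```text
time_s: 9.8
position: [0.6334, -0.0804, 0.0473]
tcp_rot: [-1.571, 0.0, -3.1]
force: [-0.1, 4.1, 1.4]
gripper_width: 0.0002
time_s: 10.05
position: [0.6335, -0.0824, 0.0473]
tcp_rot: [-1.571, -0.0, -3.1]
force: [0.5, 3.4, 0.7]
gripper_width: -0.0002
```

```bash
python3 -m crank '[{"slide":[0,0,1],"turn":[0,0,0],"claw":-1},{"slide":[0,0,1],"turn":[0,0,0],"claw":-1}]'
python3 - <<'E'
from h import *
go(.04,-.03,.047)
im=ctrl.read_camera('scene')[:,:,::-1]
cv2.imwrite('pics/scene6.png',cv2.resize(im[200:320,220:380],None,fx=5,fy=5,interpolation=cv2.INTER_CUBIC))
E
```

```text
time_s: 10.3
position: [0.6335, -0.0833, 0.0473]
tcp_rot: [-1.571, -0.0, -3.1]
force: [0.1, 4.5, -0.1]
gripper_width: 0.0002
bed pos [ 39.9 -33.5] z 47.3 F [ 0.1  4.5 -0.1] t 10.3 w 0.0002
slide [-0.1  0.3 -3.5] turn [0. 0. 0.]
```

View pics/scene6.png

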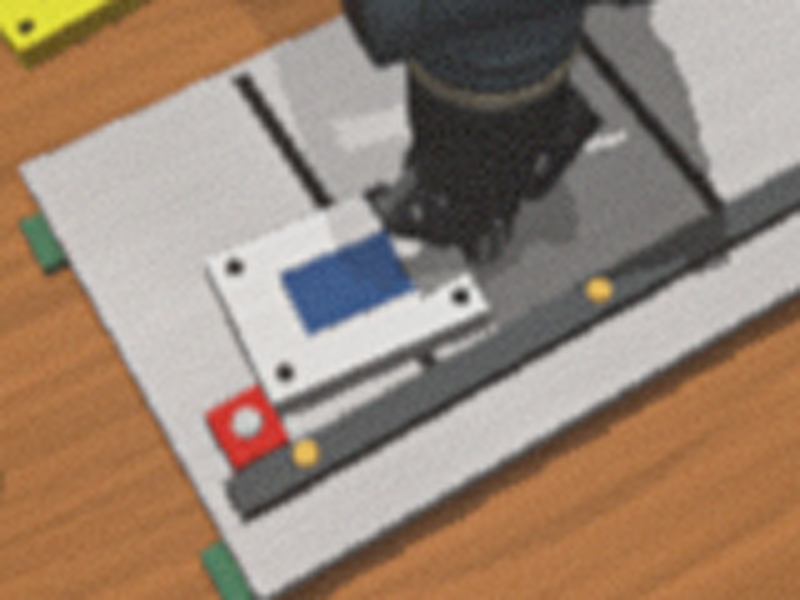

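```bash
python3 -m crank '[{"slide":[0,0,1],"turn":[0,0,0],"claw":-1},{"slide":[0,0,1],"turn":[0,0,0],"claw":-1}]'
python3 -m crank '[{"slide":[0,0,1],"turn":[0,0,0],"claw":-1},{"slide":[0,0,1],"turn":[0,0,0],"claw":-1}]'
```

```text
time_s: 10.6
position: [0.6334, -0.0836, 0.0473]
tcp_rot: [-1.572, -0.0, -3.1]
force: [0.2, 8.5, 1.2]
gripper_width: 0.0
time_s: 10.85
position: [0.6333, -0.0839, 0.0472]
tcp_rot: [-1.573, -0.001, -3.1]
force: [-1.9, 13.5, 2.4]
gripper_width: 0.0
```

The force rose to 13 N, so the end is against the stop. I back off, go round to the long edge and push to the fence.

```bash
python3 -m crank '[{"slide":[0,0,-12],"turn":[0,0,0],"claw":-1},{"slide":[0,0,-15],"turn":[0,0,0],"claw":-1},{"slide":[0,-40,-15],"turn":[0,0,0],"claw":-1},{"slide":[0,-75,-15],"turn":[0,0,0],"claw":0},{"slide":[50,-75,10],"turn":[0,0,0],"claw":0}]'
python3 -c "
from h import *
go(-.05,-.109,.12)"
```

```text
time_s: 11.48
position: [0.5868, -0.0976, 0.1251]
tcp_rot: [-1.568, 0.007, -3.098]
force: [-0.3, -0.8, -0.5]
gripper_width: 0.0355
bed pos [ -7.4 -45.8] z 125.1 F [-0.3 -0.8 -0.5] t 11.475 w 0.0355
slide [42.8  5.  63.1] turn [-0.1  0.2 -0.4]
```

```bash
python3 -m crank '[{"slide":[41,4,61],"turn":[0,0,0],"claw":0},{"slide":[41,4,61],"turn":[0,0,0],"claw":0},{"slide":[41,4,61],"turn":[0,0,0],"claw":0}]'
python3 - <<'E'
from h import *
go(-.05,-.109,.046)
im=ctrl.read_camera('scene')[:,:,::-1]
cv2.imwrite('pics/scene7.png',cv2.resize(im[200:320,220:380],None,fx=5,fy=5,interpolation=cv2.INTER_CUBIC))
im=ctrl.read_camera('top')[:,:,::-1]
cv2.imwrite('pics/top7.png',cv2.resize(im[125:245,250:430],None,fx=4.4,fy=4.4,interpolation=cv2.INTER_CUBIC))
E
```

```text
time_s: 11.85
position: [0.5458, -0.1607, 0.1185]
tcp_rot: [-1.57, 0.0, -3.102]
force: [0.6, 0.2, 0.4]
gripper_width: 0.043
bed pos [ -51.  -107.2] z 118.5 F [0.6 0.2 0.4] t 11.85 w 0.043
slide [-1.  72.5  1.8] turn [-0.  -0.1 -0. ]
```

View pics/scene7.png

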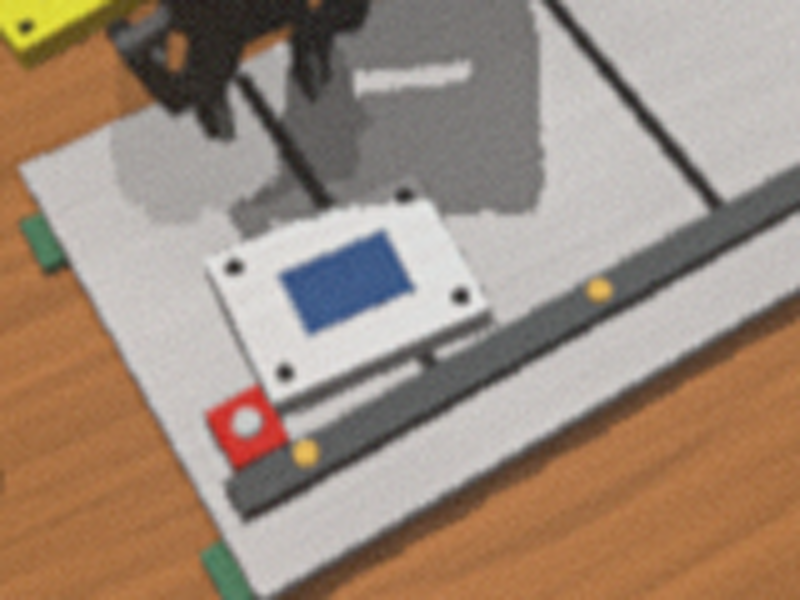

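View pics/top7.png

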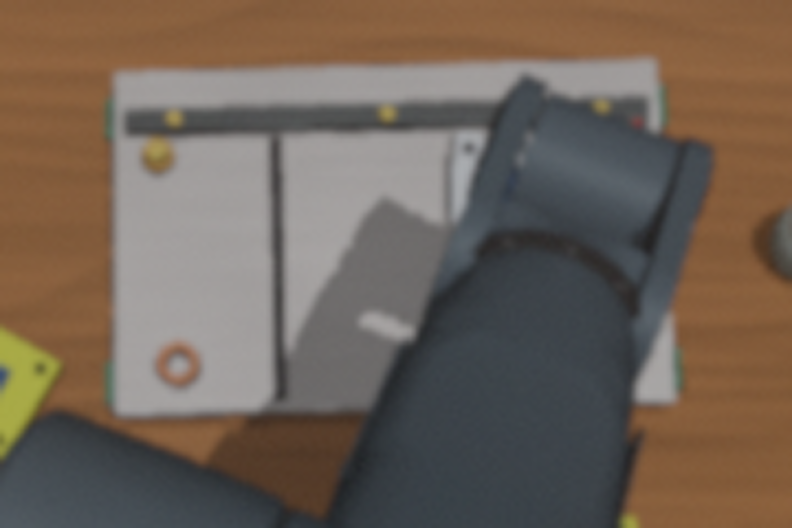

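The plate is near the fence, with its stop-side end a few mm farther out (turned about 0.06 rad). The two-finger push will square it.

```bash
python3 -m crank '[{"slide":[0,30,2],"turn":[0,0,0],"claw":0},{"slide":[0,60,2],"turn":[0,0,0],"claw":0},{"slide":[0,72,2],"turn":[0,0,0],"claw":0},{"slide":[0,72,2],"turn":[0,0,0],"claw":0}]'
python3 -m crank '[{"slide":[-6,0,0],"turn":[0,0,0],"claw":0},{"slide":[-12,0,0],"turn":[0,0,0],"claw":0},{"slide":[-16,0,0],"turn":[0,0,0],"claw":0},{"slide":[-20,0,0],"turn":[0,0,0],"claw":0},{"slide":[-24,0,0],"turn":[0,0,0],"claw":0}]'
python3 -m crank '[{"slide":[-3,0,0],"turn":[0,0,0],"claw":0},{"slide":[-6,0,0],"turn":[0,0,0],"claw":0}]'
python3 -c "
from h import *
go(-.015,-.109,.046)"
```

```text
time_s: 12.45
position: [0.546, -0.1615, 0.046]
tcp_rot: [-1.571, -0.001, -3.099]
force: [0.6, -0.5, -0.6]
gripper_width: 0.0427
time_s: 13.08
position: [0.5695, -0.1612, 0.0463]
tcp_rot: [-1.571, -0.001, -3.1]
force: [-3.2, -2.1, 2.7]
gripper_width: 0.0426
time_s: 13.32
position: [0.5757, -0.1609, 0.0463]
tcp_rot: [-1.571, -0.0, -3.1]
force: [-4.6, -2.3, 2.4]
gripper_width: 0.0427
bed pos [ -21.  -108.7] z 46.3 F [-4.6 -2.3  2.4] t 13.325 w 0.0427
slide [-6.   0.3  0.3] turn [0. 0. 0.]
```

```bash
python3 -m crank '[{"slide":[-1.5,0,0],"turn":[0,0,0],"claw":0},{"slide":[-3,0,0],"turn":[0,0,0],"claw":0}]'
python3 -m crank '[{"slide":[-1,0,0],"turn":[0,0,0],"claw":0},{"slide":[-2,0,0],"turn":[0,0,0],"claw":0}]'
```

```text
time_s: 13.58
position: [0.5788, -0.1607, 0.0463]
tcp_rot: [-1.571, -0.0, -3.1]
force: [-3.6, -2.0, 2.5]
gripper_width: 0.0427
time_s: 13.82
position: [0.5806, -0.1605, 0.0462]
tcp_rot: [-1.571, -0.0, -3.1]
force: [-5.1, -0.2, 2.6]
gripper_width: 0.043
```

```bash
python3 -m crank '[{"slide":[-1,0,0],"turn":[0,0,0],"claw":0},{"slide":[-1,0,0],"turn":[0,0,0],"claw":0}]'
```

```text
time_s: 14.08
position: [0.5813, -0.1604, 0.0462]
tcp_rot: [-1.571, -0.001, -3.1]
force: [-6.5, -0.9, 4.5]
gripper_width: 0.0423
```

```bash
python3 -m crank '[{"slide":[-1,0,0],"turn":[0,0,0],"claw":0},{"slide":[-1,0,0],"turn":[0,0,0],"claw":0}]'
python3 -m crank '[{"slide":[-1,0,0],"turn":[0,0,0],"claw":0},{"slide":[-1,0,0],"turn":[0,0,0],"claw":0}]'
python3 -c "
from h import *
go(-.015,-.109,.046)"
```

```text
time_s: 14.32
position: [0.5814, -0.1604, 0.0462]
tcp_rot: [-1.572, -0.003, -3.1]
force: [-11.6, -1.4, 7.7]
gripper_width: 0.0426
time_s: 14.58
position: [0.5814, -0.1603, 0.0461]
tcp_rot: [-1.572, -0.006, -3.1]
force: [-17.6, -1.3, 12.2]
gripper_width: 0.0425
bed pos [ -15.4 -108.3] z 46.1 F [-17.6  -1.3  12.2] t 14.575 w 0.0425
slide [-0.4  0.1  0.7] turn [0.1 0.  0.3]
```

17 N and no further motion, with the TCP at −15.4 mm against −16 predicted: the plate is on the fence. I back off and look.

```bash
python3 -m crank '[{"slide":[15,0,0],"turn":[0,0,0],"claw":0},{"slide":[25,-25,0],"turn":[0,0,0],"claw":0},{"slide":[60,-70,0],"turn":[0,0,0],"claw":-1},{"slide":[110,-90,-20],"turn":[0,0,0],"claw":-1},{"slide":[150,-90,-60],"turn":[0,0,0],"claw":-1}]'
python3 - <<'E'
from h import *
go(.055,-.015,.12)
im=ctrl.read_camera('scene')[:,:,::-1]
cv2.imwrite('pics/scene8.png',cv2.resize(im[220:320,220:340],None,fx=6,fy=6,interpolation=cv2.INTER_CUBIC))
im=ctrl.read_camera('top')[:,:,::-1]
cv2.imwrite('pics/top8.png',cv2.resize(im[135:205,320:420],None,fx=8,fy=8,interpolation=cv2.INTER_CUBIC))
E
```

```text
time_s: 15.2
position: [0.4313, -0.107, 0.1378]
tcp_rot: [-1.569, 0.005, -3.102]
force: [0.7, 0.7, -0.3]
gripper_width: 0.0
bed pos [-163.1  -48.9] z 137.8 F [ 0.7  0.7 -0.3] t 15.2 w 0.0
slide [-218.    18.8  -34.2] turn [-0.1 -0.1 -0.3]
```

View pics/scene8.png

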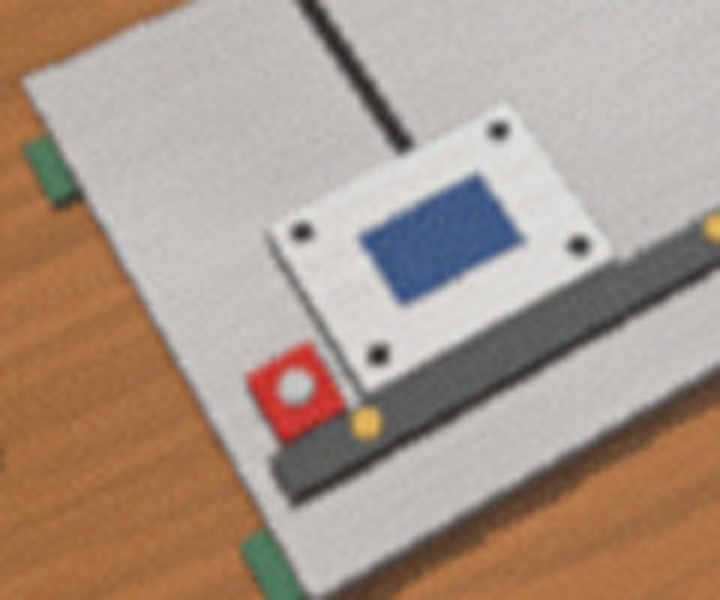

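View pics/top8.png

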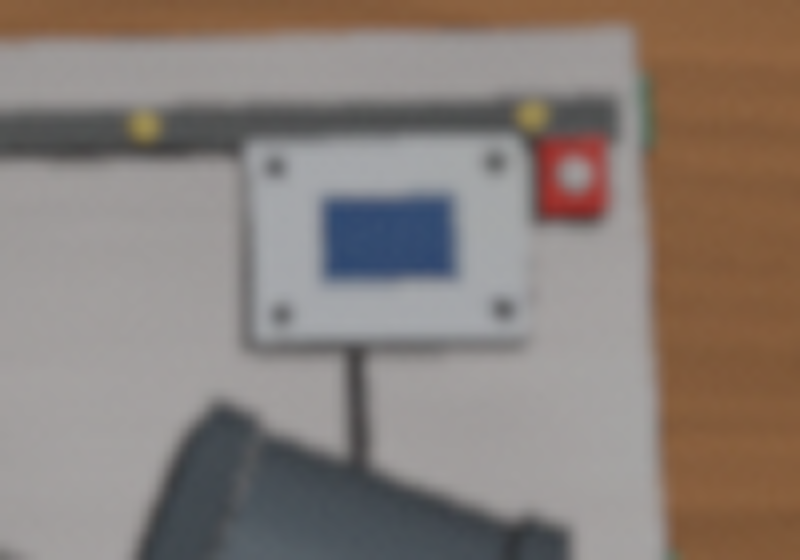

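The plate is flush on the fence, with a gap of 2–3 mm left at the stop. I nudge the end once more, in line with the stop and close to the fence.

```bash
python3 -m crank '[{"slide":[-50,0,-45],"turn":[0,0,0],"claw":-1},{"slide":[-105,0,-45],"turn":[0,0,0],"claw":-1},{"slide":[-160,0,-45],"turn":[0,0,0],"claw":-1},{"slide":[-210,0,-45],"turn":[0,0,0],"claw":-1},{"slide":[-216,19,-45],"turn":[0,0,0],"claw":-1}]'
python3 -c "
from h import *
go(.055,-.005,.048)"
```

```text
time_s: 15.92
position: [0.6491, -0.0526, 0.1177]
tcp_rot: [-1.57, 0.005, -3.099]
force: [-0.6, -0.8, -1.0]
gripper_width: 0.0001
bed pos [56.7 -3.5] z 117.7 F [-0.6 -0.8 -1. ] t 15.925 w 0.0001
slide [ 2.1 69.7  1.5] turn [-0.   0.1 -0.3]
```

```bash
python3 -m crank '[{"slide":[2,25,2],"turn":[0,0,0],"claw":-1},{"slide":[2,50,2],"turn":[0,0,0],"claw":-1},{"slide":[2,69,2],"turn":[0,0,0],"claw":-1},{"slide":[2,69,2],"turn":[0,0,0],"claw":-1}]'
python3 -m crank '[{"slide":[0,0,6],"turn":[0,0,0],"claw":-1},{"slide":[0,0,12],"turn":[0,0,0],"claw":-1},{"slide":[0,0,17],"turn":[0,0,0],"claw":-1},{"slide":[0,0,21],"turn":[0,0,0],"claw":-1},{"slide":[0,0,24],"turn":[0,0,0],"claw":-1}]'
python3 -c "
from h import *
go(.055,-.035,.048)"
```

```text
time_s: 16.42
position: [0.6425, -0.0548, 0.0468]
tcp_rot: [-1.571, -0.002, -3.1]
force: [-0.2, -0.7, 0.0]
gripper_width: -0.0001
time_s: 17.05
position: [0.6444, -0.079, 0.0484]
tcp_rot: [-1.571, 0.0, -3.1]
force: [0.4, 3.7, 1.7]
gripper_width: -0.0002
bed pos [ 51.  -29.6] z 48.4 F [0.4 3.7 1.7] t 17.05 w -0.0002
slide [-4.   0.4  5.4] turn [ 0. -0. -0.]
```

```bash
python3 -m crank '[{"slide":[0,0,1],"turn":[0,0,0],"claw":-1},{"slide":[0,0,2],"turn":[0,0,0],"claw":-1}]'
python3 -m crank '[{"slide":[0,0,1],"turn":[0,0,0],"claw":-1},{"slide":[0,0,1],"turn":[0,0,0],"claw":-1}]'
```

```text
time_s: 17.3
position: [0.6445, -0.0805, 0.0484]
tcp_rot: [-1.571, 0.0, -3.1]
force: [-0.3, 4.6, 3.0]
gripper_width: 0.0
time_s: 17.55
position: [0.6446, -0.0818, 0.0484]
tcp_rot: [-1.571, 0.0, -3.1]
force: [-0.1, 4.6, 2.8]
gripper_width: 0.0002
```

```bash
python3 -m crank '[{"slide":[0,0,1],"turn":[0,0,0],"claw":-1},{"slide":[0,0,1],"turn":[0,0,0],"claw":-1}]'
```

```text
time_s: 17.8
position: [0.6446, -0.0829, 0.0484]
tcp_rot: [-1.571, 0.0, -3.1]
force: [0.2, 3.9, 2.9]
gripper_width: 0.0
```

```bash
python3 -m crank '[{"slide":[0,0,1],"turn":[0,0,0],"claw":-1},{"slide":[0,0,1],"turn":[0,0,0],"claw":-1}]'
python3 -m crank '[{"slide":[0,0,1],"turn":[0,0,0],"claw":-1},{"slide":[0,0,1],"turn":[0,0,0],"claw":-1}]'
```

```text
time_s: 18.05
position: [0.6447, -0.084, 0.0484]
tcp_rot: [-1.571, 0.0, -3.1]
force: [-0.2, 3.5, 2.6]
gripper_width: 0.0003
time_s: 18.3
position: [0.6447, -0.085, 0.0483]
tcp_rot: [-1.571, 0.0, -3.1]
force: [-0.3, 4.1, 1.8]
gripper_width: 0.0001
```

```bash
python3 -m crank '[{"slide":[0,0,1],"turn":[0,0,0],"claw":-1},{"slide":[0,0,1],"turn":[0,0,0],"claw":-1}]'
python3 -m crank '[{"slide":[0,0,1],"turn":[0,0,0],"claw":-1},{"slide":[0,0,1],"turn":[0,0,0],"claw":-1}]'
python3 - <<'E'
from h import *
go(.055,-.035,.048)
im=ctrl.read_camera('scene')[:,:,::-1]
cv2.imwrite('pics/scene9.png',cv2.resize(im[220:320,220:340],None,fx=6,fy=6,interpolation=cv2.INTER_CUBIC))
E
```

```text
time_s: 18.55
position: [0.6446, -0.0857, 0.0483]
tcp_rot: [-1.571, -0.0, -3.1]
force: [0.5, 6.6, 3.9]
gripper_width: -0.0001
time_s: 18.8
position: [0.6446, -0.0859, 0.0482]
tcp_rot: [-1.572, -0.0, -3.1]
force: [-0.0, 11.0, 4.4]
gripper_width: -0.0003
bed pos [ 50.8 -36.5] z 48.2 F [-0.  11.   4.4] t 18.8 w -0.0003
slide [-4.2  0.2 -1.5] turn [0.1 0.  0. ]
```

View pics/scene9.png

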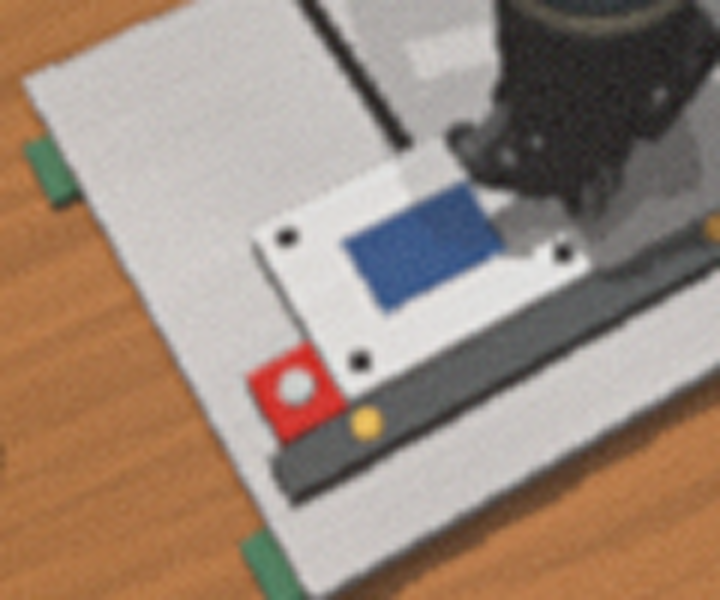

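The end is at the stop (11 N). I back away and check the seating.

```bash
python3 -m crank '[{"slide":[0,0,-12],"turn":[0,0,0],"claw":-1},{"slide":[0,0,-15],"turn":[0,0,0],"claw":-1},{"slide":[0,-40,-15],"turn":[0,0,0],"claw":-1},{"slide":[0,-75,-15],"turn":[0,0,0],"claw":0},{"slide":[60,-80,0],"turn":[0,0,0],"claw":0}]'
python3 -m crank '[{"slide":[60,0,0],"turn":[0,0,0],"claw":0},{"slide":[120,0,0],"turn":[0,0,0],"claw":0},{"slide":[150,0,15],"turn":[0,0,0],"claw":0}]'
python3 - <<'E'
from h import *
go(-.05,-.109,.1)
im=ctrl.read_camera('scene')[:,:,::-1]
cv2.imwrite('pics/scene10.png',cv2.resize(im[220:320,220:340],None,fx=6,fy=6,interpolation=cv2.INTER_CUBIC))
im=ctrl.read_camera('top')[:,:,::-1]
cv2.imwrite('pics/top10.png',cv2.resize(im[135:205,320:420],None,fx=8,fy=8,interpolation=cv2.INTER_CUBIC))
E
```

```text
time_s: 19.48
position: [0.5876, -0.0897, 0.1309]
tcp_rot: [-1.568, 0.007, -3.098]
force: [1.0, -0.9, -0.9]
gripper_width: 0.0359
time_s: 19.85
position: [0.4327, -0.1103, 0.1282]
tcp_rot: [-1.571, -0.001, -3.099]
force: [1.0, -0.5, 0.5]
gripper_width: 0.0426
bed pos [-161.9  -52.1] z 128.2 F [ 1.  -0.5  0.5] t 19.85 w 0.0426
slide [-111.9   28.1   57. ] turn [-0.   0.1  0.1]
```

View pics/scene10.png

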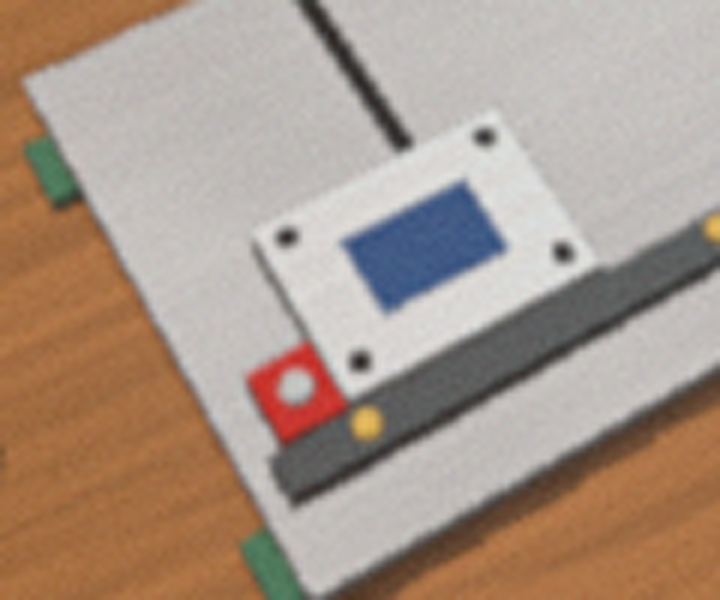

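View pics/top10.png

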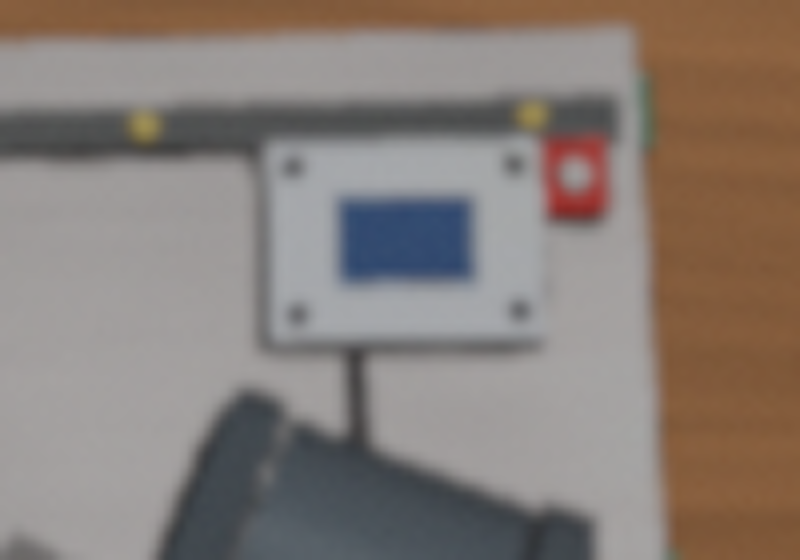

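The end touches the stop, but the spot slopes put the plate at about −0.02 rad to the fence, too near the limit. I give the long edge one more push.

```bash
python3 -m crank '[{"slide":[-50,0,30],"turn":[0,0,0],"claw":0},{"slide":[-100,20,62],"turn":[0,0,0],"claw":0},{"slide":[-112,50,62],"turn":[0,0,0],"claw":0},{"slide":[-112,82,62],"turn":[0,0,0],"claw":0},{"slide":[-112,82,62],"turn":[0,0,0],"claw":0}]'
python3 -m crank '[{"slide":[-8,0,0],"turn":[0,0,0],"claw":0},{"slide":[-16,0,0],"turn":[0,0,0],"claw":0},{"slide":[-22,0,0],"turn":[0,0,0],"claw":0},{"slide":[-26,0,0],"turn":[0,0,0],"claw":0},{"slide":[-29,0,0],"turn":[0,0,0],"claw":0}]'
python3 -c "
from h import *
go(-.0154,-.112,.046)"
```

```text
time_s: 20.58
position: [0.5492, -0.1673, 0.0442]
tcp_rot: [-1.572, -0.004, -3.1]
force: [0.6, 0.4, 0.9]
gripper_width: 0.0425
time_s: 21.2
position: [0.5792, -0.1667, 0.0464]
tcp_rot: [-1.571, 0.0, -3.1]
force: [-0.4, -0.0, -0.6]
gripper_width: 0.0428
bed pos [ -17.8 -114.6] z 46.4 F [-0.4 -0.  -0.6] t 21.2 w 0.0428
slide [-2.4  0.4 -2.6] turn [-0.  0. -0.]
```

```bash
python3 -m crank '[{"slide":[-1,0,0],"turn":[0,0,0],"claw":0},{"slide":[-2,0,0],"turn":[0,0,0],"claw":0}]'
python3 -m crank '[{"slide":[-1,0,0],"turn":[0,0,0],"claw":0},{"slide":[-2,0,0],"turn":[0,0,0],"claw":0},{"slide":[-2,0,0],"turn":[0,0,0],"claw":0}]'
```

```text
time_s: 21.45
position: [0.5806, -0.1666, 0.0462]
tcp_rot: [-1.571, -0.001, -3.1]
force: [-5.0, -1.3, 2.6]
gripper_width: 0.0422
time_s: 21.82
position: [0.5816, -0.1667, 0.0461]
tcp_rot: [-1.571, -0.003, -3.1]
force: [-9.3, -2.5, 6.7]
gripper_width: 0.0427
```

```bash
python3 -m crank '[{"slide":[-1,0,0],"turn":[0,0,0],"claw":0},{"slide":[-2,0,0],"turn":[0,0,0],"claw":0}]'
python3 -m crank '[{"slide":[15,0,0],"turn":[0,0,0],"claw":0},{"slide":[25,-25,0],"turn":[0,0,0],"claw":0},{"slide":[60,-70,0],"turn":[0,0,0],"claw":0},{"slide":[110,-90,-10],"turn":[0,0,0],"claw":0},{"slide":[160,-90,-20],"turn":[0,0,0],"claw":0}]'
python3 - <<'E'
from h import *
go(-.05,-.109,.1)
im=ctrl.read_camera('scene')[:,:,::-1]
cv2.imwrite('pics/scene11.png',cv2.resize(im[220:320,220:340],None,fx=6,fy=6,interpolation=cv2.INTER_CUBIC))
im=np.mean([ctrl.read_camera('top')[:,:,::-1].astype(float) for _ in range(6)],0).astype('uint8')
cv2.imwrite('pics/top11f.png',im)
cv2.imwrite('pics/top11.png',cv2.resize(im[135:205,320:420],None,fx=8,fy=8,interpolation=cv2.INTER_CUBIC))
E
```

```text
time_s: 22.08
position: [0.5817, -0.1667, 0.0461]
tcp_rot: [-1.572, -0.008, -3.1]
force: [-25.7, -4.8, 17.0]
gripper_width: 0.0426
time_s: 22.7
position: [0.4238, -0.1532, 0.1377]
tcp_rot: [-1.569, 0.003, -3.1]
force: [0.1, -0.5, -0.5]
gripper_width: 0.0425
bed pos [-172.5  -94.7] z 137.7 F [ 0.1 -0.5 -0.5] t 22.7 w 0.0425
slide [-122.4   38.2   14.3] turn [-0.1  0.  -0.2]
```

View pics/scene11.png

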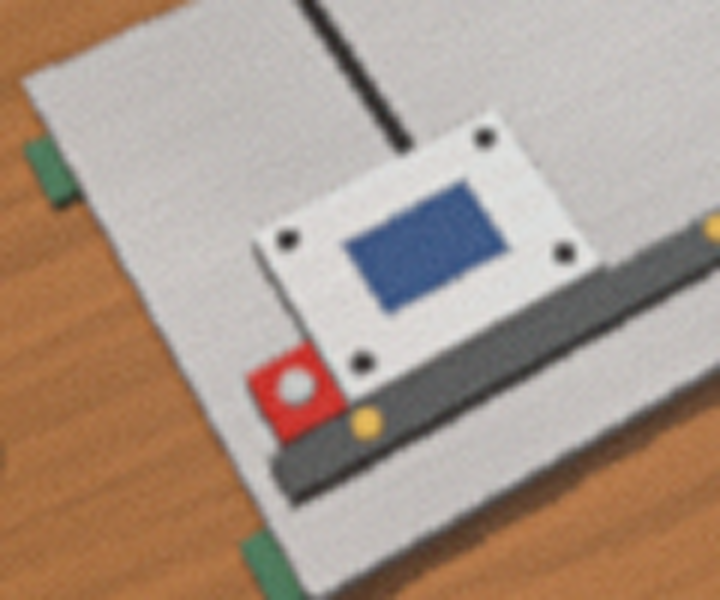

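View pics/top11.png

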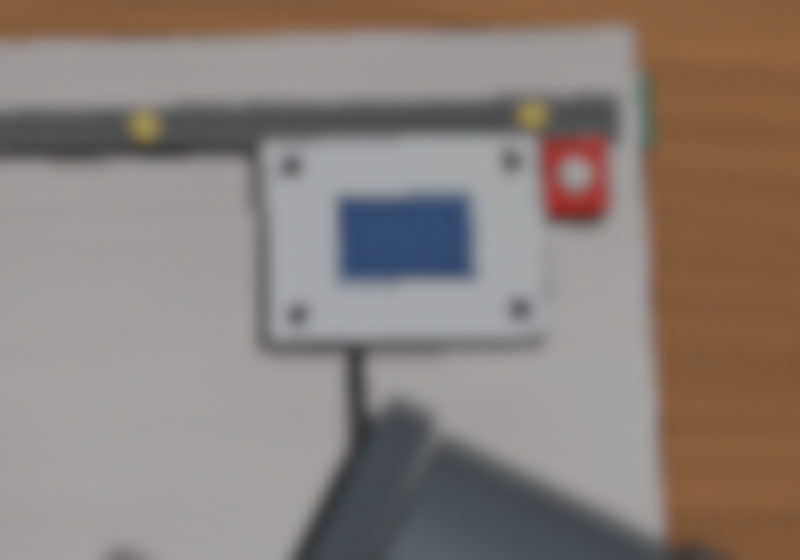

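Both pictures show the plate flush against the fence and the stop. I put numbers on the angle and position with spot centroids.

```bash
python3 - <<'E'
from h import *
S=np.mean([ctrl.read_camera('scene')[:,:,::-1].astype(float) for _ in range(6)],0)
T=cv2.imread('pics/top11f.png').astype(float)
def cen(im,p,r,f):
    x,y=np.round(p).astype(int);w=im[y-r:y+r+1,x-r:x+r+1];w=f(w);w=np.clip(w-np.percentile(w,60),0,None)
    Y,X=np.mgrid[y-r:y+r+1,x-r:x+r+1];return (w*X).sum()/w.sum(),(w*Y).sum()/w.sum()
dark=lambda w:-w.mean(2); yel=lambda w:w[...,2]-w[...,0]
def c(p,o,f):return crop(p,o,f)
for cam,im,sp,bo in(('top',T,c([(291,166),(511,161),(519,310),(297,315)],(320,135),8),c([(145,126),(532,115)],(320,135),8)),
 ('scene',S,c([(566,252),(363,362),(288,239),(486,137)],(220,220),6),c([(716,228),(368,424)],(220,220),6))):
    s=ray(cam,[cen(im,p,2,dark) for p in sp],.062);b=ray(cam,[cen(im,p,2,yel) for p in bo],.055)
    a=s[0]-s[1]+s[3]-s[2];fb=b[0]-b[1]
    th=np.arctan2(-fb[0],fb[1]);R=np.array([[np.cos(th),-np.sin(th)],[np.sin(th),np.cos(th)]])
    print(cam,'plate',np.arctan2(-a[0],a[1]),'fence',th,'bed',TH,'plate-bolt line dist mm',1e3*(R.T@(s.mean(0)-b[1]))[0],'centre in bed',1e3*RB.T@(s.mean(0)-B))
E
```

```text
top plate 0.042963769829147715 fence 0.04376540646772541 bed 0.0411 plate-bolt line dist mm -55.32025201355806 centre in bed [  40.48538423 -111.33838942]
scene plate 0.03820405804989782 fence 0.04000361869244425 bed 0.0411 plate-bolt line dist mm -53.597388063264425 centre in bed [  42.71639399 -108.49378011]
```

The angle error is below 0.002 rad and the centre x is about 40–42 mm in the bed frame. The hand is clear, so I hand in.

```bash
python3 -c "
from rig import ctrl
print(ctrl.read_state()['force'],ctrl.close_job())"
```

```text
the job is handed in; nothing more can be done
[-0.70588762  0.08571329 -0.86024938] None
```

The plate is in place against the fence and the red stop, and I handed the job in at about 23 s of the 54 s allowed. I slid it with the fingertips: to near the fence, along to the stop, then against the fence. I nudged the end to the stop once more, and gave the long edge a last push because the plate still looked about 0.02 rad off.

- **Parallel to the fence:** the last check put the plate within 0.002 rad of the fence in both cameras.
- **Against the fence:** the plate centre measured x = 40.5 mm in the bed frame from the top camera and 42.7 mm from the scene camera (limits 37 to 43 mm). The two disagree by 2 mm, about the calibration error. The plate stopped firmly against the fence at about 25 N of push.
- **Against the stop:** the end push met the stop at 11 N. The last squaring push came after that, so contact at the very end rests on the pictures, where no gap shows. The centre measured y = −111.3 mm (top) and −108.5 mm (scene), against −109 mm expected.
- **Hand and other parts:** at hand-in the hand was about 14 cm above the table, with under 1.2 N on the force reading, which is noise. I kept the hand away from the loose parts, and no picture showed any of them moved, but I did not measure them at the end.

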